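# Turn the slide holder over with the lifter and release the camera

### The arm

A 6-joint arm with a two-finger parallel gripper is mounted at the origin on the work surface. World frame = base frame: x ahead of the robot, y to its left, z up, the work surface at z = 0. Lengths are in m, angles in rad, forces in N, time in s.
With the tool pointing down it reaches from about 0.325 to 0.9 m from the base axis. Payload 3.5 kg.
Tool frame: the origin (TCP) lies at the very end of the fingers, on their centre line; the grasp point (between the pads) lies 19 mm behind it; z points along the fingers, y is the line along which they close (so a half turn about z gives the same grasp; the last joint's range is limited). The gripper opens to 85 mm and grips with 20 to 120 N. Pads are 22 mm wide; open, the fingers measure 114 mm over their backs; the gripper's body (76 mm by 85 mm) begins 54 mm behind the grasp point. The pads swing forward as they close: fully open they stand 13 mm farther back than shut.
Start: joints at [-1.414, 0.276, -0.026, 1.268, 0, 1.467], TCP at [0.161, -0.604, 0.231] pointing down, gripper open.
Joint ranges: [-3.12, 3.12], [-0.85, 1.88], [-1.08, 1.24], [-1.95, 2.15], [-1.57, 1.53], [-3.14, 3.14]. Speed limits (rad/s): [2.57, 2.57, 3.14, 3.14, 3.14, 3.14].

### API

Orientations are given as a rotation vector (axis times angle).
In Python, from plant import ctrl gives the robot as it stands. The module is installed in compiled form; this text tells all that it offers.
- The arm moves only by the tool send_rows, never from a script. Its argument "increments" is a list of rows, each an object of numbers: "x", "y", "z": the shift along the tool's x, y, z normalised to -1 to 1, where 1 is 0.5 m; "wx", "wy", "wz": the turn, a rotation vector about the tool's x, y, z normalised to -1 to 1, where 1 is 180 degrees; "jaw": the opening, from -1 (shut) to 1 (fully open). In form: [{"x": .., "y": .., "z": .., "wx": .., "wy": .., "wz": .., "jaw": ..}, ...]. A call has exactly 5 rows; each row is the pose to reach, as a shift and turn from the pose commanded when the call began, along the tool's axes at that moment, turning the shorter way round; what a row does not reach only later rows make up. A row lasts 1/8 s, in which the tool goes at most 62.5 mm and 10.7 degrees, less where a joint would pass 70% of its speed; a pose out of reach is approached as far as the arm can. A call with a number of a shift or a turn outside -1 to 1 is refused whole. A call with a gripper value outside its range is refused whole. The fingers move at their own pace and stop on an object; "newtons" is the grip in N (left out, the last holds). Time passes only in rows, so rows that repeat a pose let the fingers close, or fill a call up. It gives the time, the measured TCP pose, the force, the opening and the grip force at its end, in the units of the state.
- ctrl.observe(): the state, without advancing time (a new reading comes with each control period).
- ctrl.camera(name): name is "side" or "top" or "wrist"; returns the picture (480x640x3 uint8, blue, green, red); there is no depth.
- ctrl.get_calibration(name): a dict with "K" (3x3 intrinsics, pixels), "R" (3x3) and "t" (3): a world point X has camera coordinates R X + t; the wrist camera has in their place "T_tool_cam" (4x4, takes a point from camera to tool coordinates, whose origin is the TCP and whose axes are the flange's). Camera axes: x right, y down, z forward; pixel columns grow to the right and rows downward; lengths in m; the calibration is good to about 2 mm. A picture is of the moment at which its call begins: read the wrist's pose just before it. get_calibration takes no time and is no camera call.
- ctrl.finish_job(): hands the job in; it is judged then, once.
Trained networks look in the newest picture that a camera, given by its name, has taken for a name from the list of things; names that differ only in an ending like _2 or _b are one class to them, and where a whole thing is asked for, a point or a joint stands for the part that bears it (a point fixed in the world has none). Each returns a list of dicts, best first, with "score" (0 to 1); they miss things now and then, are a little off and sometimes report something else, mostly with a low value. They report only what shows in the picture. A call takes as long as a camera call.
- ctrl.look_for(camera, label): "extent" ([left, top, right, bottom] in pixels, round what is visible of it).
- ctrl.outline_of(camera, label): "pixels" (480x640 bool, what is visible of it) and "extent" ([left, top, right, bottom] in pixels, round what is visible of it).
The state is a dict: "t": time; "qpos": joint angles; "joint_velocities": joint speeds; "tau": joint torques, N m; "eef_pos": TCP position; "tool_rot": TCP orientation; "force": force on the tool from outside, world axes, zero at the start; "wrist_torque": the same for the moment, N m; "width": opening from 0.0 (shut) to 1.0 (fully open); "gripper_force": force on a finger pad.
Only numpy, scipy, OpenCV 4.12 (cv2) and the standard library are available. Lean on these libraries where they do the work, as an engineer would, in place of code of your own. Each camera call takes 0.05 s, during which the arm holds its last target. There are 200 camera calls.

### The job

Pick up the lifter by its handle, slide its blade under the raised edge of the slide holder and tip the holder over onto the sloping white viewing board, so that it lies square on the board with its slides facing up; the gripper itself must not touch the holder, and the glassware must stay where it is. Then set the lifter back on its pad, let go, and take the picture: press the black key to its first click, hold it there for about half a second, then press it fully down and release it.

Things in the scene. Friction and masses are not known exactly. Their poses are not given: they have to be found in the camera images.
- cradle: Low fixed aluminium cradle with a white board, on screw feet (0 to 15 mm high, varies). Origin 4 mm under the middle of its valley; x level, the way the blade goes in; y along the valley; z up. Valley at x = 0. Towards -x two rails (10 mm wide, middles at y = +-43 mm, 76 mm clear between) climb 8 degrees to x = -99 mm. Towards +x the white viewing board (104 wide, 112 mm long) climbs 30 degrees.
- deck (a point): Middle of the top of the cradle's level deck between the rails, 14.8 mm above the cradle's origin, at cradle x = -130 mm. A reading of its height may be some mm out: feel for it with the blade. The deck is 70 mm wide (y) and reaches from x = -190 to x = -85 mm, so under the holder's raised edge: the blade slides along it.
- holder: Loose grey slide holder, plate 110 (x) x 100 (y) x 8 mm, about 140 g (varies). Origin at the middle of its slide face, z out of its plain back (two fine ribs). Starts back up, three glass slides underneath, on the rails, sloping 8 degrees, +x edge in the valley; its -x edge hangs 10 mm past the rail ends, underside there 4.5 mm above the deck.
- holder_mid (a point): Middle of the holder, half-way through its thickness. Lifted at its -x edge the holder pivots about its edge in the valley; it must be pushed 5 to 10 degrees past upright, then falls over by itself onto the board. A blade pushed far forward under the flat holder wedges and can slide it out of the valley: lift first.
- lifter: Loose lifter, about 160 g: flat steel blade 95 x 50 x 2.5 mm, black plastic handle. Origin under the blade at the foot of the handle, x to the blade's tip, z up. Blade from x = -20 to +75 mm, underside at z = 0. The handle starts at z = 9 mm and runs 85 mm along a line leaning 28 degrees from z towards -x. It starts level on the pad, blade along the pad's x within 0.1 rad.
- grip (a point): Grip point on the handle's middle line, 58 mm up it: 27 mm behind (-x) and 60 mm above the lifter's origin. The handle is 16 mm thick (y), 40 mm deep, with raised borders (24 mm over them) along its front and back edges: finger pads fit only in the 32 mm wide trough between, so the fingers must point along the leaning handle.
- pad: Fixed grey pad, 150 (x) x 90 (y) x 10 mm, on which the lifter lies, on screw feet 0 to 15 mm high (varies). Origin at the middle of its underside. Readings of height may be some mm out, so set the lifter down by feel.
- key_top (a point): Middle of the top of the round black key (38 mm across) on the white release box (110 x 90 x 36 mm, fixed); 10 to 16 mm above the box at the start. The box stands on screw feet 0 to 15 mm high (varies). Pressed straight down, the cap first takes up 0 to 6 mm of loose play (under 1 N; not reported, different each time, and it does not spring back), then the stages follow: press by feel.
- key_half (a joint): First stage of the key: 0 (out) to 0.004 m (first click). Its spring needs 1 N to start and 3 N to reach the click.
- key_full (a joint): Second stage of the key: 0 to 0.004 m (fully down, 8 mm in all). It starts to move only above 8 N and is fully down at 11 N. Both stages spring back when released.
- reagent: Bystander: capped bottle, 70 mm across, 150 mm high; origin at the middle of its underside.
- beaker: Bystander: glass beaker, 90 mm across, 120 mm high; origin at the middle of its underside.
- flask: Bystander: glass flask with a long neck, 64 mm across, 135 mm high; origin at the middle of its underside.

How it is judged:
On the way, in this order (a step that is already met when the one before it is completed fails the run):
1. the holder has been turned over and lies at rest, slides up, on the viewing board (angle between holder's own z axis and vertical between 2.44 and 2.8 rad and x of holder_mid in the frame of cradle between 0.035 and 0.072 m and y of holder_mid in the frame of cradle between -0.018 and 0.018 m and angle between the y axis of holder and the y axis of cradle, either way round below 0.15 rad and linear speed of holder below 0.02 m/s), for 0.2 s.
2. the lifter lies level on its pad again, let go (x of lifter in the frame of pad between -0.035 and 0.035 m and y of lifter in the frame of pad between -0.025 and 0.025 m and z of lifter in the frame of pad between 0.006 and 0.015 m and angle between lifter's own z axis and vertical below 0.1 rad and linear speed of lifter below 0.02 m/s and contact force between the fingers and lifter below 0.1 N), for 0.2 s.
3. the key is held at its first click, the second stage not pressed (value of joint key_half above 0.0033 m and value of joint key_full below 0.0008 m), for 0.3 s.
4. the key is pressed fully down (value of joint key_full above 0.003 m), for 0.05 s.
At the end, for the whole second after the job is handed in: Holder at rest on the board, slides up, within 10 degrees of the board's slope, middle 35-72 mm past the valley, within 18 mm sideways, square to 0.15 rad; lifter level on the pad, released, within 35 mm (x) and 25 mm (y) of its middle; both key stages under 1 mm (all of step 1 and all of step 2 and value of joint each of key_half, key_full below 0.001 m); the robot touches nothing.
It fails at once if the gripper or arm touches the slide holder (contact force between any of the fingers, the arm and holder above 0.3 N).
It fails at once if a piece of glassware is moved more than 25 mm (distance of any of reagent, beaker, flask from where it was at the start of the episode above 0.025 m).
It fails at once if the key is pressed past its first click before the holder is turned (value of joint key_full above 0.0015 m and angle between holder's own z axis and vertical below 2.4 rad).
It also fails if it takes over 67 s, if anything falls off the work surface, if the arm or the gripper's body presses on something with over 40 N, if the wrist force passes 120 N, or if a joint passes its speed limit or range.

## Working session

There is one attempt and no reset: what is moved stays moved. The work goes in short steps, Python scripts to look and compute and a tool call to move; the robot and the scene stay as the last step left them, time stands still between calls to the robot, and variables do not carry over. Pictures are saved under pics/ and viewed, at most 10 in all, crops included, and the job is handed in when it is done.

Besides the shell and the picture viewer there is one more tool, called after "Call:" as name(argument=value, ...) on one line, values as JSON. send_rows: Moves the arm, as the interface text tells. Its arguments: {"type":"object","properties":{"increments":{"type":"array"},"newtons":{"type":"number"}},"required":["increments"]}

```bash
mkdir -p pics; python3 - <<'E'
from plant import ctrl
import cv2,numpy as np
o=ctrl.observe();print(o)
for c in ['side','top','wrist']:
    im=ctrl.camera(c);cv2.imwrite(f'pics/{c}0.png',im)
    k=ctrl.get_calibration(c);print(c,{a:np.round(b,4).tolist() for a,b in k.items()})
    for l in ['cradle','holder','lifter','pad','key_top','reagent','beaker','flask']:
        r=ctrl.look_for(c,l)
        print(l,[(np.round(x['extent']).tolist(),round(x['score'],2)) for x in r[:2]])
E
```

```text
{'t': 0.0, 'qpos': array([-1.41442497e+00,  2.77134880e-01, -2.79179822e-02,  1.26796091e+00,
        5.21118257e-06,  1.46739081e+00]), 'joint_velocities': array([ 0.00027384,  0.00062831, -0.00194145, -0.00101555, -0.00117783,
        0.00023875]), 'tau': array([-1.40020424e-03, -4.45504117e+01,  2.95206177e+01,  1.64311496e-02,
       -2.25744625e-04, -7.23241754e-06]), 'eef_pos': array([ 0.16040687, -0.60325742,  0.23014103]), 'tool_rot': array([-3.11293084e+00, -4.06622995e-01,  8.39914373e-05]), 'force': array([ 0.79153206, -0.2791569 , -0.39270988]), 'wrist_torque': array([-0.01285293,  0.03272847,  0.01467657]), 'gripper_force': 0.0, 'width': 0.995525577487653}
side {'K': [[488.0473, 0.0, 331.784], [0.0, 488.0473, 243.84], [0.0, 0.0, 1.0]], 'R': [[-0.9937, -0.1123, -0.0047], [-0.0762, 0.7041, -0.706], [0.0826, -0.7012, -0.7082]], 't': [0.5857, 0.1339, 1.0003]}
cradle [([330.0, 212.0, 403.0, 339.0], 0.8)]
holder [([338.0, 258.0, 394.0, 299.0], 0.98)]
lifter [([355.0, 359.0, 391.0, 412.0], 0.69), ([331.0, 215.0, 402.0, 340.0], 0.32)]
pad [([335.0, 360.0, 408.0, 448.0], 0.56)]
k
[... 472 characters left out ...]
[([222.0, 250.0, 380.0, 321.0], 0.62)]
holder [([258.0, 246.0, 326.0, 311.0], 0.68)]
lifter [([109.0, 274.0, 194.0, 311.0], 0.7)]
pad [([116.0, 258.0, 201.0, 325.0], 0.59)]
key_top [([483.0, 267.0, 507.0, 291.0], 0.57)]
reagent [([95.0, 159.0, 149.0, 209.0], 0.59)]
beaker [([194.0, 106.0, 245.0, 167.0], 0.78), ([109.0, 276.0, 192.0, 308.0], 0.61)]
flask [([408.0, 155.0, 448.0, 200.0], 0.88)]
wrist {'K': [[431.2115, 0.0, 313.789], [0.0, 431.2115, 244.0686], [0.0, 0.0, 1.0]], 'T_tool_cam': [[-0.0001, -0.9552, -0.2959, 0.0737], [1.0, -0.0002, 0.0002, 0.0005], [-0.0003, -0.2959, 0.9552, -0.1438], [0.0, 0.0, 0.0, 1.0]]}
cradle []
holder []
lifter []
pad []
key_top []
reagent []
beaker []
flask []
```

```bash
python3 - <<'E'
import cv2,numpy as np
t=cv2.imread('pics/top0.png')[225:345,90:530]; s=cv2.imread('pics/side0.png')[140:460,180:440]
cv2.imwrite('pics/a.png',cv2.resize(t,None,fx=1.8,fy=1.8,interpolation=cv2.INTER_CUBIC))
cv2.imwrite('pics/b.png',cv2.resize(s,None,fx=1.85,fy=1.85,interpolation=cv2.INTER_CUBIC))
E
```

```text
(no output)
```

View pics/a.png

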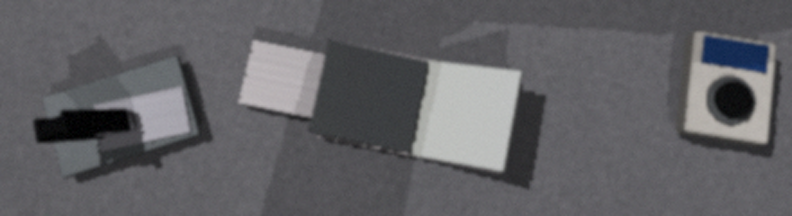

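View pics/b.png

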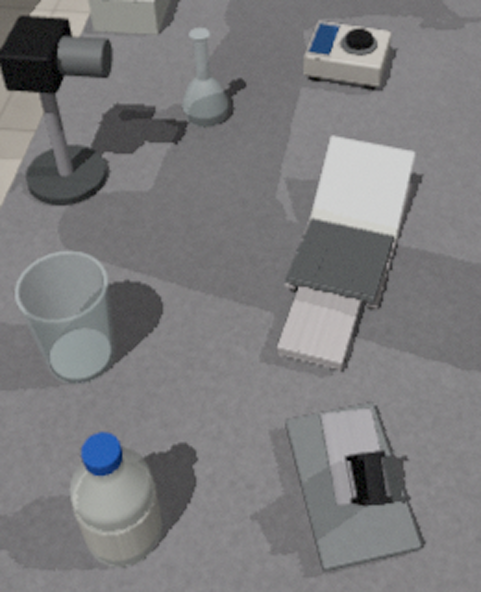

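```bash
cat > h.py <<'E'
import numpy as np
from plant import ctrl
from scipy.spatial.transform import Rotation as Ro
from scipy.optimize import least_squares
def cam(name,o=None):
    k=ctrl.get_calibration(name)
    if name!='wrist': return k['K'],k['R'],k['t']
    T=np.eye(4);T[:3,:3]=Ro.from_rotvec(o['tool_rot']).as_matrix();T[:3,3]=o['eef_pos']
    W=np.linalg.inv(T@k['T_tool_cam']);return k['K'],W[:3,:3],W[:3,3]
def proj(c,X):
    K,R,t=c;p=(R@np.asarray(X,float).T).T+t;p=p@K.T;return p[:,:2]/p[:,2:]
def rz(y): return Ro.from_euler('z',y).as_matrix()
def fit(obs,x0,zprior=None,s=.005):
    "obs: list of (cam, model pts (m), pixels); pose x,y,z,yaw"
    def f(p):
        r=[(proj(c,(rz(p[3])@np.array(M,float).T).T+p[:3])-u).ravel() for c,M,u in obs]
        if zprior is not None: r.append([(p[2]-zprior)/s])
        return np.concatenate(r)
    q=least_squares(f,x0,loss='soft_l1');return q.x,f(q.x)
def lifter_tool(yaw,pitch=0):
    "tool rotation matrix for lifter yaw; pitch>0 lifts blade tip"
    L=rz(yaw)@Ro.from_euler('y',-pitch).as_matrix(); a=np.radians(28)
    z=np.array([np.sin(a),0,-np.cos(a)]);y=np.array([0,1,0]);x=np.cross(y,z)
    return L@np.column_stack([x,y,z])
GT=np.array([-.0272+.019*np.sin(np.radians(28)),0,.0602-.019*np.cos(np.radians(28))]) # TCP in lifter frame
def rows(cur,targets,maxd=None):
    "cur=(R,p) commanded; targets list of (R,p)"
    R0,p0=cur
    out=[]
    for R,p in targets:
        d=R0.T@(np.array(p)-p0)/.5;w=Ro.from_matrix(R0.T@R).as_rotvec()/np.pi
        out.append(dict(zip(['x','y','z','wx','wy','wz'],[round(float(v),4)+0 for v in [*d,*w]])))
    return out
E
python3 - <<'E'
from h import *
T=cam('top');S=cam('side')
t=lambda *a:np.array(a)/1.8+[90,225]
s=lambda *a:np.array(a)/1.85+[180,140]
m=1e-3
# cradle: y left when looking along +x. in top image +x right => +y is up
Mt=np.array([[97,52,60],[97,-52,60],[-190,35,14.8],[-190,-35,14.8],[-107,50,27],[-107,-50,27]])*m
ut=t((521,70),(504,172),(253,40),(240,103),(330,40),(310,133))
us=s((330,137),(414,150),(279,350),(343,366),(287,283),(375,303))
for ob in ([(T,Mt,ut)],[(S,Mt,us)],[(T,Mt,ut),(S,Mt,us)]):
    p,r=fit(ob,[.5,0,.0,-1.75],.007);print('cradle',np.round(p,4),np.round(r,1))
Mp=np.array([[75,45,10],[75,-45,10],[-75,-45,10],[-75,45,10]])*m
p,r=fit([(T,Mp,t((178,57),(198,132),(65,177),(44,97))),(S,Mp,s((286,421),(376,404),(422,545),(325,569))[[0,1,2,3]])],[.45,.3,.0,-1.3],.007);print('pad',np.round(p,4),np.round(r,1))
Ml=np.array([[75,25,2.5],[75,-25,2.5]])*m
p,r=fit([(T,Ml,t((183,87),(190,135))),(S,Ml,s((322,412),(372,406)))],[.45,.3,.0,-1.4],.017);print('lifter',np.round(p,4),np.round(r,1))
k,r=fit([(T,[[0,0,0]],t((735,100))),(S,[[0,0,0]],s((358,40)))],[.5,-.3,.05,0],.055,.01);print('key',np.round(k,4),np.round(r,1))
E
```

```text
cradle [ 0.5112 -0.0538  0.0082 -1.7455] [ 0.1  0.6 -0.3 -0.7  0.3  0.3 -0.7  0.4  0.2  0.   0.2 -0.7  0.2]
cradle [ 0.5111 -0.051   0.009  -1.7378] [-0.1  0.7 -0.   2.1 -0.4  0.3  0.5  0.1 -0.5 -1.4  0.4 -1.5  0.4]
cradle [ 0.5112 -0.0536  0.0064 -1.7417] [-0.2  0.5 -0.4 -0.8  0.1  0.8 -0.6  0.8 -0.   0.4  0.3 -0.4  0.1  0.8
 -0.   2.3 -0.6 -0.1  0.  -0.3 -0.6 -1.6  0.  -1.7 -0.1]
pad [ 0.4941  0.2641  0.0084 -1.2389] [ 0.5 -0.8  1.8  1.6 -0.6  0.8 -0.3  0.4 -0.2 -0.4 -1.3 -0.7  0.3  1.2
 -0.6  0.4  0.3]
lifter [ 0.4848  0.2668  0.0235 -1.347 ] [ 0.1  0.2  0.4 -1.   0.2  0.   0.3  0.5  1.3]
key [ 0.5222 -0.3855  0.0533  0.    ] [-0.  -0.2  0.3 -0.  -0.2]
```

```bash
python3 - <<'E'
from h import *
o=ctrl.observe();cur=(Ro.from_rotvec(o['tool_rot']).as_matrix(),o['eef_pos'])
R=lifter_tool(-1.345);g=rz(-1.345)@GT+[.4848,.2668,.020]
p=g-R[:,2]*.11
print(g,p)
mid=(Ro.from_rotvec(o['tool_rot']).as_matrix(),[.40,-.1,.26])
for r in rows(cur,[mid,(R,p)]):print(r)
from scipy.spatial.transform import Slerp
sl=Slerp([0,1],Ro.from_matrix([cur[0],R]))
for f in [.5]: print(rows(cur,[(sl(f).as_matrix(),[.42,-.1,.26])]))
E
```

```text
[0.48070742 0.28461602 0.063424  ] [0.4691457  0.33494702 0.16054823]
{'x': 0.7218, 'y': -0.8512, 'z': -0.0574, 'wx': 0.0, 'wy': 0.0, 'wz': 0.0}
{'x': 1.079, 'y': -1.6564, 'z': 0.1415, 'wx': -0.1193, 'wy': -0.1234, 'wz': -0.4786}
[{'x': 0.7605, 'y': -0.8409, 'z': -0.0574, 'wx': -0.0597, 'wy': -0.0617, 'wz': -0.2393}]
```

Call:
send_rows(increments=[{"x": 0.38,"y": -0.42,"z": -0.03,"wx": -0.03,"wy": -0.03,"wz": -0.12,"jaw": 1},{"x": 0.38,"y": -0.42,"z": -0.03,"wx": -0.03,"wy": -0.03,"wz": -0.12,"jaw": 1},{"x": 0.38,"y": -0.42,"z": -0.03,"wx": -0.03,"wy": -0.03,"wz": -0.12,"jaw": 1},{"x": 0.76,"y": -0.84,"z": -0.06,"wx": -0.06,"wy": -0.06,"wz": -0.24,"jaw": 1},{"x": 0.76,"y": -0.84,"z": -0.06,"wx": -0.06,"wy": -0.06,"wz": -0.24,"jaw": 1}])

```text
t: 1.98
eef_pos: [0.3042, -0.3252, 0.2484]
tool_rot: [2.572, 1.403, -0.227]
force: [1.7, 0.7, 0.7]
width: 1.005
gripper_force: 0.0
```

```bash
cat >> h.py <<'E'
def now():
    o=ctrl.observe();return Ro.from_rotvec(o['tool_rot']).as_matrix(),o['eef_pos']
E
python3 - <<'E'
from h import *
R=lifter_tool(-1.345)
for r in rows(now(),[(R,[.43,0.05,.26]),(R,[.4691,.3349,.1605])]):print(r)
E
```

```text
{'x': 0.7389, 'y': -0.1817, 'z': -0.2191, 'wx': -0.0591, 'wy': -0.064, 'wz': -0.2451}
{'x': 1.2892, 'y': -0.4372, 'z': -0.1716, 'wx': -0.0591, 'wy': -0.064, 'wz': -0.2451}
```

Call:
send_rows(increments=[{"x": 0.74,"y": -0.18,"z": -0.22,"wx": -0.06,"wy": -0.064,"wz": -0.245,"jaw": 1},{"x": 0.74,"y": -0.18,"z": -0.22,"wx": -0.06,"wy": -0.064,"wz": -0.245,"jaw": 1},{"x": 0.74,"y": -0.18,"z": -0.22,"wx": -0.06,"wy": -0.064,"wz": -0.245,"jaw": 1},{"x": 0.74,"y": -0.18,"z": -0.22,"wx": -0.06,"wy": -0.064,"wz": -0.245,"jaw": 1},{"x": 0.74,"y": -0.18,"z": -0.22,"wx": -0.06,"wy": -0.064,"wz": -0.245,"jaw": 1}])

```text
t: 2.6
eef_pos: [0.4047, -0.0288, 0.2586]
tool_rot: [1.7, 2.132, -0.419]
force: [1.8, 0.1, 0.9]
width: 1.004
gripper_force: 0.0
```

```bash
python3 - <<'E'
from h import *
R=lifter_tool(-1.345)
print(ctrl.observe()['qpos'])
for r in rows(now(),[(R,[.4691,.3349,.1605])]):print(r)
E
```

```text
[ 0.10474911 -0.16642941 -0.51241476  1.15710665 -0.48395804  1.43440138]
{'x': 0.6933, 'y': 0.2874, 'z': -0.1449, 'wx': 0.001, 'wy': -0.0001, 'wz': -0.0007}
```

Call:
send_rows(increments=[{"x": 0.64,"y": 0.265,"z": -0.13,"jaw": 1},{"x": 0.64,"y": 0.265,"z": -0.13,"jaw": 1},{"x": 0.64,"y": 0.265,"z": -0.13,"jaw": 1},{"x": 0.64,"y": 0.265,"z": -0.13,"jaw": 1},{"x": 0.64,"y": 0.265,"z": -0.13,"jaw": 1}])

```text
schema error: expected keys x, y, z, wx, wy, wz, jaw
```

Call:
send_rows(increments=[{"jaw": 0.2},{"jaw": 0.2},{"jaw": 0.2},{"jaw": 0.2},{"jaw": 0.2}])

```text
schema error: expected keys x, y, z, wx, wy, wz, jaw
```

```bash
python3 - <<'E'
from h import *
import cv2
R=lifter_tool(-1.345)
print(ctrl.observe()['qpos'])
for r in rows(now(),[(R,[.4691,.3349,.1605])]):print(r)
o=ctrl.observe();im=ctrl.camera('wrist');c=cam('wrist',o)
for yaw,z in [(-1.347,.0195)]:
    M=np.array([[75,25,2.5],[75,-25,2.5],[0,25,2.5],[0,-25,2.5],[-49,0,84]])*1e-3
    u=proj(c,(rz(yaw)@M.T).T+[.4848,.2668,z]);print(u.round())
    for q in u: cv2.circle(im,(int(q[0]),int(q[1])),3,(0,0,255),1)
cv2.imwrite('pics/w1.png',im)
E
```

```text
[ 0.10474911 -0.16642941 -0.51241476  1.15710665 -0.48395804  1.43440138]
{'x': 0.6933, 'y': 0.2874, 'z': -0.1449, 'wx': 0.001, 'wy': -0.0001, 'wz': -0.0007}
[[  704.  -393.]
 [  590.  -394.]
 [  859.  -815.]
 [  700.  -816.]
 [ 1803. -2896.]]
```

View pics/w1.png

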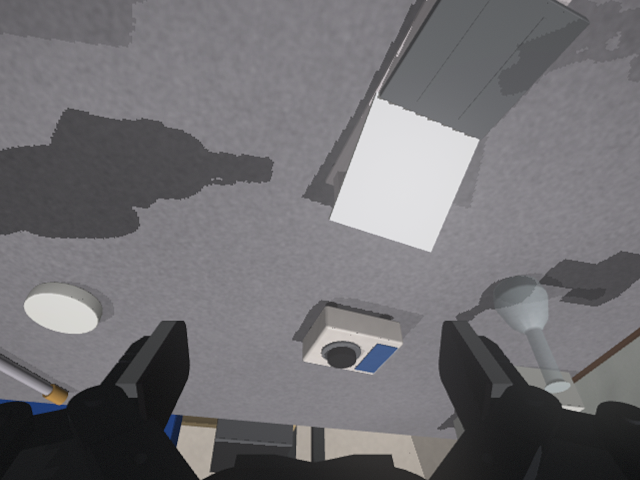

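The picture shows the board (corners (331,220), (432,251), (477,138), (378,98)), the holder above it and the key at (342,354). The lifter isn't in view, because my rows lacked keys and were refused.

Call:
send_rows(increments=[{"x": 0.64,"y": 0.265,"z": -0.13,"wx": 0,"wy": 0,"wz": 0,"jaw": 1},{"x": 0.64,"y": 0.265,"z": -0.13,"wx": 0,"wy": 0,"wz": 0,"jaw": 1},{"x": 0.64,"y": 0.265,"z": -0.13,"wx": 0,"wy": 0,"wz": 0,"jaw": 1},{"x": 0.64,"y": 0.265,"z": -0.13,"wx": 0,"wy": 0,"wz": 0,"jaw": 1},{"x": 0.64,"y": 0.265,"z": -0.13,"wx": 0,"wy": 0,"wz": 0,"jaw": 1}])

```text
t: 3.28
eef_pos: [0.4592, 0.2676, 0.176]
tool_rot: [1.705, 2.13, -0.42]
force: [0.2, -0.5, 0.3]
width: 1.001
gripper_force: 0.0
```

Call:
send_rows(increments=[{"x": 0.06,"y": 0.02,"z": -0.01,"wx": 0,"wy": 0,"wz": 0,"jaw": 0.4},{"x": 0.06,"y": 0.02,"z": -0.01,"wx": 0,"wy": 0,"wz": 0,"jaw": 0.4},{"x": 0.06,"y": 0.02,"z": -0.01,"wx": 0,"wy": 0,"wz": 0,"jaw": 0.4},{"x": 0.06,"y": 0.02,"z": -0.01,"wx": 0,"wy": 0,"wz": 0,"jaw": 0.4},{"x": 0.06,"y": 0.02,"z": -0.01,"wx": 0,"wy": 0,"wz": 0,"jaw": 0.4}])

```text
t: 3.9
eef_pos: [0.4622, 0.2951, 0.1675]
tool_rot: [1.707, 2.13, -0.42]
force: [0.4, 0.9, 0.9]
width: 0.703
gripper_force: 0.0
```

```bash
python3 - <<'E'
from h import *
import cv2
R=lifter_tool(-1.345)
for r in rows(now(),[(R,[.4691,.3349,.1605])]):print(r)
o=ctrl.observe();print(o['qpos'],o['width'],o['t']);im=ctrl.camera('wrist');c=cam('wrist',o)
np.savez('w2.npz',K=c[0],R=c[1],t=c[2]);cv2.imwrite('pics/w2raw.png',im)
M=np.array([[75,25,2.5],[75,-25,2.5],[0,25,2.5],[0,-25,2.5],[-49,0,84]])*1e-3
u=proj(c,(rz(-1.347)@M.T).T+[.4848,.2668,.0195]);print(u.round())
for q in u: cv2.circle(im,(int(q[0]),int(q[1])),3,(0,0,255),1)
cv2.imwrite('pics/w2.png',im)
E
```

```text
{'x': 0.0726, 'y': 0.0309, 'z': -0.0225, 'wx': 0.0001, 'wy': -0.0006, 'wz': -0.002}
[ 0.67462164  0.3517493  -0.14264983  1.30187438 -0.435134    2.0758561 ] 0.7025006340803062 3.9
[[368. 246.]
 [304. 246.]
 [378. 166.]
 [302. 166.]
 [353. 181.]]
```

View pics/w2.png

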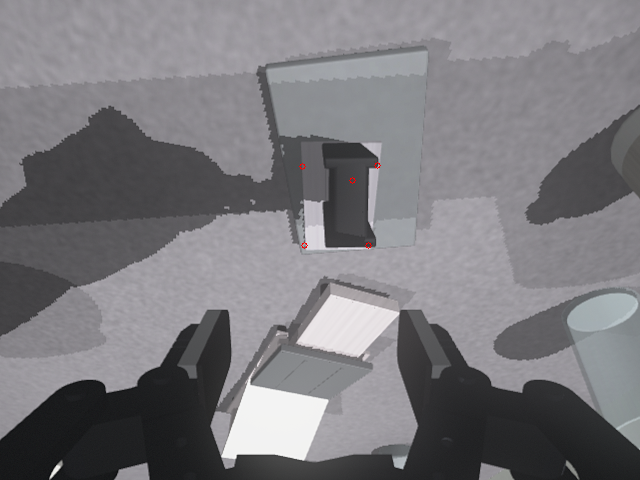

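The lifter is centred near (345,195) with its handle end-on, and the cradle is below it. The blade's outline needs a closer look.

```bash
python3 - <<'E'
import cv2
im=cv2.imread('pics/w2raw.png')
cv2.imwrite('pics/w2c.png',cv2.resize(im[35:265,250:440],None,fx=2.6,fy=2.6,interpolation=cv2.INTER_CUBIC))
E
```

```text
(no output)
```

View pics/w2c.png

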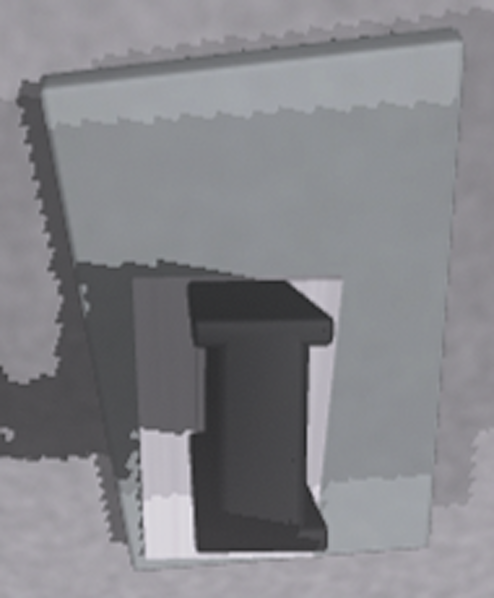

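```bash
python3 - <<'E'
from h import *
d=np.load('w2.npz');W=(d['K'],d['R'],d['t']);T=cam('top');S=cam('side')
t=lambda *a:np.array(a)/1.8+[90,225]
s=lambda *a:np.array(a)/1.85+[180,140]
w=lambda *a:np.array(a)/2.6+[250,35]
M=np.array([[75,25,2.5],[75,-25,2.5],[-20,-25,2.5],[-20,25,2.5]])*1e-3
u=w((318,557),(144,557),(133,279),(342,279))
for zp in (None,.0185):
  p,r=fit([(W,M,u)],[.4848,.2668,.02,-1.34],zp,.002);print('lifter',p.round(4),r.round(1))
Ml=M[:2]
p,r=fit([(W,M,u),(T,Ml,t((183,87),(190,135))),(S,Ml,s((322,412),(372,406)))],[.4848,.2668,.02,-1.34]);print('lifter',p.round(4),r.round(1))
Mp=np.array([[75,45,10],[75,-45,10],[-75,-45,10],[-75,45,10]])*1e-3
up=w((428,547),(135,568),(42,88),(461,37))
for zp in (None,.0085):
  p,r=fit([(W,Mp,up)],[.494,.264,.008,-1.24],zp,.002);print('pad',p.round(4),r.round(1))
p,r=fit([(W,Mp,up),(T,Mp,t((178,57),(198,132),(65,177),(44,97))),(S,Mp,s((286,421),(376,404),(422,545),(325,569)))],[.494,.264,.008,-1.24]);print('pad',p.round(4),r.round(1))
# cradle in wrist pictures
Mc=np.array([[-190,35,14.8],[-190,-35,14.8],[-107,50,27],[-107,-50,27]])*1e-3
for q in ([.5112,-.0536,.0064,-1.7417],): print(proj(W,(rz(q[3])@Mc.T).T+q[:3]).round(1))
E
```

```text
lifter [ 0.4848  0.2679  0.0244 -1.3328] [-1.9 -0.4  0.4  0.6 -0.1  0.6  0.5 -0.8]
lifter [ 0.4853  0.2663  0.0221 -1.3337] [-2.3 -0.9  0.6 -0.   0.3  1.   0.  -0.4  1.8]
lifter [ 0.4848  0.2673  0.0237 -1.3376] [-2.6 -0.4 -0.1  0.4  0.   0.7  0.3 -0.4 -0.4 -0.2  0.1 -1.4 -0.2  0.3
 -0.1  0.6]
pad [ 0.4947  0.2633  0.0101 -1.2344] [ 0.3 -1.6 -0.4 -0.3 -1.1  0.3  1.2  0.6]
pad [ 0.4948  0.2631  0.0095 -1.2341] [ 0.2 -1.9 -0.3 -0.6 -0.9  0.4  1.   0.6  0.5]
pad [ 0.4945  0.2635  0.0102 -1.2345] [ 0.2 -1.7 -0.5 -0.3 -1.3 -0.   1.2  0.2  0.4 -1.3  1.9  1.1 -0.5  0.7
 -0.4  0.3 -0.6 -1.  -1.7 -1.6  0.3  0.2 -0.6 -0.4]
[[398.5 307.1]
 [328.8 288.9]
 [371.9 364.7]
 [280.5 345.1]]
```

```bash
python3 - <<'E'
from h import *
R=lifter_tool(-1.336);g=rz(-1.336)@GT+[.4848,.2673,.0215]
for r in rows(now(),[(R,g-R[:,2]*.11),(R,g-R[:,2]*.05),(R,g)]):print(r)
E
```

```text
{'x': 0.0718, 'y': 0.0298, 'z': -0.0257, 'wx': -0.0013, 'wy': -0.0006, 'wz': -0.0045}
{'x': 0.0716, 'y': 0.0303, 'z': 0.0943, 'wx': -0.0013, 'wy': -0.0006, 'wz': -0.0045}
{'x': 0.0714, 'y': 0.0307, 'z': 0.1943, 'wx': -0.0013, 'wy': -0.0006, 'wz': -0.0045}
```

Call:
send_rows(increments=[{"x": 0.072,"y": 0.03,"z": -0.02,"wx": -0.001,"wy": -0.001,"wz": -0.0045,"jaw": 0.4},{"x": 0.072,"y": 0.03,"z": 0.09,"wx": -0.001,"wy": -0.001,"wz": -0.0045,"jaw": 0.4},{"x": 0.072,"y": 0.03,"z": 0.14,"wx": -0.001,"wy": -0.001,"wz": -0.0045,"jaw": 0.4},{"x": 0.072,"y": 0.03,"z": 0.19,"wx": -0.001,"wy": -0.001,"wz": -0.0045,"jaw": 0.4},{"x": 0.072,"y": 0.03,"z": 0.194,"wx": -0.001,"wy": -0.001,"wz": -0.0045,"jaw": 0.4}])

```text
t: 4.58
eef_pos: [0.4787, 0.2842, 0.063]
tool_rot: [1.688, 2.141, -0.429]
force: [-0.0, -0.6, -0.6]
width: 0.695
gripper_force: 0.0
```

```bash
python3 - <<'E'
from h import *
import cv2
R=lifter_tool(-1.336);g=rz(-1.336)@GT+[.4848,.2673,.0215]
for r in rows(now(),[(R,g)]):print(r)
cv2.imwrite('pics/w3.png',ctrl.camera('wrist'))
E
```

```text
{'x': -0.001, 'y': 0.004, 'z': -0.0038, 'wx': -0.0015, 'wy': 0.0009, 'wz': 0.0005}
```

View pics/w3.png

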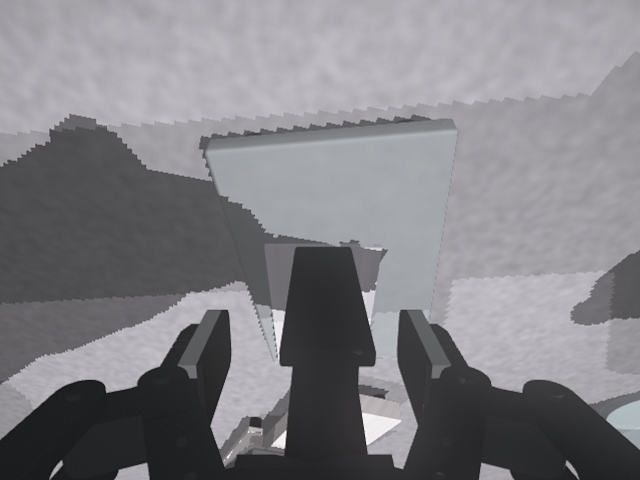

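The handle is between the open fingers, centred near column 327, about 2 mm off. I'll close.

Call:
send_rows(increments=[{"x": -0.001,"y": 0.004,"z": -0.003,"wx": -0.0015,"wy": 0.001,"wz": 0,"jaw": 0},{"x": -0.001,"y": 0.004,"z": -0.003,"wx": -0.0015,"wy": 0.001,"wz": 0,"jaw": -1},{"x": -0.001,"y": 0.004,"z": -0.003,"wx": -0.0015,"wy": 0.001,"wz": 0,"jaw": -1},{"x": -0.001,"y": 0.004,"z": -0.003,"wx": -0.0015,"wy": 0.001,"wz": 0,"jaw": -1},{"x": -0.001,"y": 0.004,"z": -0.003,"wx": -0.0015,"wy": 0.001,"wz": 0,"jaw": -1}], newtons=80)

```text
t: 5.25
eef_pos: [0.4827, 0.2876, 0.0669]
tool_rot: [1.686, 2.142, -0.413]
force: [-0.9, 1.9, 6.5]
width: 0.177
gripper_force: 78.0
```

Call:
send_rows(increments=[{"x": 0,"y": 0,"z": 0,"wx": 0,"wy": 0,"wz": 0,"jaw": -1},{"x": 0,"y": 0,"z": 0,"wx": 0,"wy": 0,"wz": 0,"jaw": -1},{"x": 0,"y": 0,"z": 0,"wx": 0,"wy": 0,"wz": 0,"jaw": -1},{"x": 0,"y": 0,"z": 0,"wx": 0,"wy": 0,"wz": 0,"jaw": -1},{"x": 0,"y": 0,"z": 0,"wx": 0,"wy": 0,"wz": 0,"jaw": -1}])

```text
t: 5.88
eef_pos: [0.4827, 0.2876, 0.0669]
tool_rot: [1.686, 2.142, -0.413]
force: [-1.3, 0.8, 5.7]
width: 0.173
gripper_force: 78.0
```

```bash
python3 - <<'E'
from h import *
o=ctrl.observe();print(o['eef_pos'],o['force'],o['wrist_torque'],o['qpos'])
R,p=now();np.savez('grip.npz',R=R,p=p)
RL=lifter_tool(-1.336); print('off', R.T@(rz(-1.336)@GT+[.4848,.2673,.0215]-p), Ro.from_matrix(R.T@RL).as_rotvec())
q=p+[0,0,.09]
for r in rows((R,p),[(R,q)]):print(r)
E
```

```text
[0.48266536 0.28755624 0.06694509] [-1.25510758  0.81294562  5.72383682] [ 0.28408822  0.03636956 -0.02982937] [ 0.64605247  0.45700157 -0.22356917  1.09273592 -0.44549485  2.02585489]
off [-0.00074765 -0.00265277  0.00266728] [ 0.00589482 -0.00218472  0.00074753]
{'x': -0.0842, 'y': 0.0009, 'z': -0.1591, 'wx': 0.0, 'wy': 0.0, 'wz': 0.0}
```

```bash
cat >> h.py <<'E'
def mat(R,p): T=np.eye(4);T[:3,:3]=R;T[:3,3]=p;return T
ZL=.0205; C=np.array([.5112,-.0536,.0075]); CY=-1.742
def G():
    d=np.load('grip.npz');return np.linalg.inv(mat(rz(-1.336),[.4848,.2673,ZL]))@mat(d['R'],d['p'])
def lw(pos,yaw,pitch=0):
    "tool (R,p) for lifter pose in world"
    T=mat(rz(yaw)@Ro.from_euler('y',-pitch).as_matrix(),pos)@G();return T[:3,:3],T[:3,3]
def lc(x,z,pitch=0,y=0,dyaw=0):
    "lifter with blade TIP (underside) at cradle x,z"
    P=rz(CY)@np.array([x,y,z])+C
    Rl=rz(CY+dyaw)@Ro.from_euler('y',-pitch).as_matrix()
    return lw(P-Rl@[.075,0,0],CY+dyaw,pitch)
def where():
    "lifter tip in cradle frame and rotation"
    R,p=now();L=mat(R,p)@np.linalg.inv(G());tip=L[:3,:3]@[.075,0,0]+L[:3,3]
    e=Ro.from_matrix(rz(CY).T@L[:3,:3]).as_euler('ZYX');return rz(CY).T@(tip-C),e
E
python3 - <<'E'
from h import *
R,p=now()
a=(R,p+[0,0,.09]); b=lc(-.130,.075); c=lc(-.130,.035)
for r in rows((R,p),[a,b]):print(r)
for r in rows(b,[c]):print(r)
E
```

```text
{'x': -0.0842, 'y': 0.0009, 'z': -0.1591, 'wx': 0.0, 'wy': 0.0, 'wz': 0.0}
{'x': -0.2924, 'y': 0.0792, 'z': 0.0148, 'wx': 0.0604, 'wy': -0.0006, 'wz': 0.1142}
{'x': 0.0374, 'y': -0.0004, 'z': 0.0707, 'wx': 0.0, 'wy': 0.0, 'wz': 0.0}
```

Call:
send_rows(increments=[{"x": -0.042,"y": 0,"z": -0.08,"wx": 0,"wy": 0,"wz": 0,"jaw": -1},{"x": -0.084,"y": 0,"z": -0.159,"wx": 0,"wy": 0,"wz": 0,"jaw": -1},{"x": -0.084,"y": 0,"z": -0.159,"wx": 0,"wy": 0,"wz": 0,"jaw": -1},{"x": -0.084,"y": 0,"z": -0.159,"wx": 0,"wy": 0,"wz": 0,"jaw": -1},{"x": -0.084,"y": 0,"z": -0.159,"wx": 0,"wy": 0,"wz": 0,"jaw": -1}])

```text
t: 6.5
eef_pos: [0.4803, 0.286, 0.1537]
tool_rot: [1.686, 2.144, -0.421]
force: [-0.5, -0.9, -1.2]
width: 0.178
gripper_force: 78.4
```

```bash
python3 - <<'E'
from h import *
o=ctrl.observe();print(o['force'],o['wrist_torque'],o['t'])
c0=now();b=lc(-.130,.075); c=lc(-.130,.035)
for r in rows(c0,[b,c]):print(r)
E
```

```text
[-0.45131602 -0.87139056 -1.16815387] [ 0.64236534  0.16280388 -0.02678884] 6.5
{'x': -0.2095, 'y': 0.0842, 'z': 0.1672, 'wx': 0.0588, 'wy': 0.0003, 'wz': 0.1149}
{'x': -0.172, 'y': 0.0843, 'z': 0.2378, 'wx': 0.0588, 'wy': 0.0003, 'wz': 0.1149}
```

Call:
send_rows(increments=[{"x": -0.1,"y": 0.04,"z": 0.08,"wx": 0.03,"wy": 0,"wz": 0.057,"jaw": -1},{"x": -0.209,"y": 0.084,"z": 0.167,"wx": 0.0588,"wy": 0,"wz": 0.115,"jaw": -1},{"x": -0.209,"y": 0.084,"z": 0.167,"wx": 0.0588,"wy": 0,"wz": 0.115,"jaw": -1},{"x": -0.172,"y": 0.084,"z": 0.238,"wx": 0.0588,"wy": 0,"wz": 0.115,"jaw": -1},{"x": -0.172,"y": 0.084,"z": 0.238,"wx": 0.0588,"wy": 0,"wz": 0.115,"jaw": -1}])

```text
t: 7.12
eef_pos: [0.5499, 0.1674, 0.0872]
tool_rot: [2.122, 1.793, -0.53]
force: [-1.5, -1.1, -2.3]
width: 0.176
gripper_force: 78.4
```

```bash
python3 - <<'E'
from h import *
import cv2
o=ctrl.observe();print(o['force'],o['wrist_torque'],o['t'],o['qpos'])
print(where())
for z in (.035,.025,.015,.0105): print(rows(now(),[lc(-.130,z)]))
T=ctrl.camera('top')
s=ctrl.camera('side')
a=cv2.resize(T[225:345,200:420],None,fx=2.2,fy=2.2,interpolation=cv2.INTER_CUBIC);b=cv2.resize(s[200:360,300:420],None,fx=2.2,fy=2.2,interpolation=cv2.INTER_CUBIC)
im=np.zeros((352,760,3),np.uint8);im[:264,:484]=a;im[:352,490:754]=b
cv2.imwrite('pics/m1.png',im)
E
```

```text
[-1.5047725  -1.12056201 -2.26398285] [ 0.63849245 -0.09705463 -0.00070353] 7.125 [ 0.38584306  0.49812764 -0.11116823  1.23477303 -0.41088562  2.18192445]
(array([-0.12908198, -0.00245011,  0.03348706]), array([-0.00030455, -0.00261737, -0.00520371]))
[{'x': -0.0003, 'y': 0.0044, 'z': -0.0039, 'wx': -0.0015, 'wy': 0.0008, 'wz': 0.0007}]
[{'x': 0.0091, 'y': 0.0044, 'z': 0.0138, 'wx': -0.0015, 'wy': 0.0008, 'wz': 0.0007}]
[{'x': 0.0185, 'y': 0.0044, 'z': 0.0314, 'wx': -0.0015, 'wy': 0.0008, 'wz': 0.0007}]
[{'x': 0.0227, 'y': 0.0044, 'z': 0.0394, 'wx': -0.0015, 'wy': 0.0008, 'wz': 0.0007}]
```

View pics/m1.png

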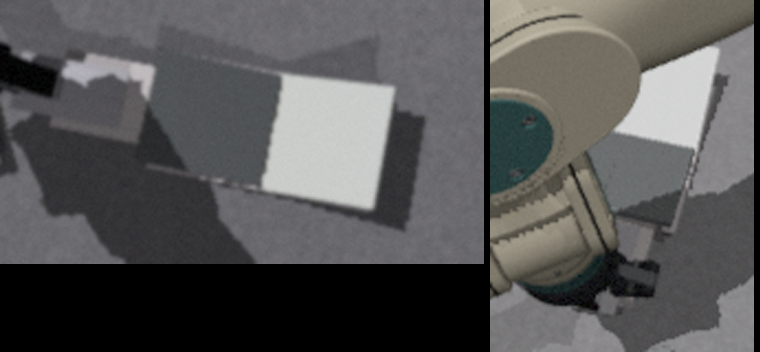

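The blade tip hovers just short of the holder's edge (near (145,95) in the top view), and the cradle is undisturbed. Next I feel for the deck.

Call:
send_rows(increments=[{"x": 0.008,"y": 0.0044,"z": 0.012,"wx": -0.0015,"wy": 0.001,"wz": 0.0007,"jaw": -1},{"x": 0.014,"y": 0.0044,"z": 0.023,"wx": -0.0015,"wy": 0.001,"wz": 0.0007,"jaw": -1},{"x": 0.014,"y": 0.0044,"z": 0.023,"wx": -0.0015,"wy": 0.001,"wz": 0.0007,"jaw": -1},{"x": 0.016,"y": 0.0044,"z": 0.027,"wx": -0.0015,"wy": 0.001,"wz": 0.0007,"jaw": -1},{"x": 0.016,"y": 0.0044,"z": 0.027,"wx": -0.0015,"wy": 0.001,"wz": 0.0007,"jaw": -1}])

```text
t: 7.85
eef_pos: [0.556, 0.1692, 0.0753]
tool_rot: [2.124, 1.788, -0.509]
force: [0.4, -0.1, -1.7]
width: 0.178
gripper_force: 78.4
```

Call:
send_rows(increments=[{"x": 0.001,"y": 0,"z": 0.0018,"wx": 0,"wy": 0,"wz": 0,"jaw": -1},{"x": 0.001,"y": 0,"z": 0.0018,"wx": 0,"wy": 0,"wz": 0,"jaw": -1},{"x": 0.002,"y": 0,"z": 0.0036,"wx": 0,"wy": 0,"wz": 0,"jaw": -1},{"x": 0.002,"y": 0,"z": 0.0036,"wx": 0,"wy": 0,"wz": 0,"jaw": -1},{"x": 0.002,"y": 0,"z": 0.0036,"wx": 0,"wy": 0,"wz": 0,"jaw": -1}])

```text
t: 8.48
eef_pos: [0.5561, 0.1692, 0.0733]
tool_rot: [2.124, 1.788, -0.509]
force: [0.2, 1.6, -1.4]
width: 0.173
gripper_force: 78.4
```

```bash
python3 - <<'E'
from h import *
o=ctrl.observe();print(o['force'],o['wrist_torque'],o['t']);print(where())
E
```

```text
[ 0.21320855  1.55870869 -1.39666944] [ 0.67010439 -0.12153798  0.04391245] 8.475
(array([-0.13219802,  0.00402681,  0.01882825]), array([5.95143625e-05, 4.83592962e-03, 8.52858685e-03]))
```

```bash
python3 - <<'E'
from h import *
for z in (.0188,.0165,.0145): print(rows(now(),[lc(-.130,z)]))
E
```

```text
[{'x': -0.003, 'y': -0.0073, 'z': 0.0026, 'wx': 0.0024, 'wy': -0.0015, 'wz': -0.0013}]
[{'x': -0.0009, 'y': -0.0073, 'z': 0.0067, 'wx': 0.0024, 'wy': -0.0015, 'wz': -0.0013}]
[{'x': 0.0009, 'y': -0.0074, 'z': 0.0103, 'wx': 0.0024, 'wy': -0.0015, 'wz': -0.0013}]
```

Call:
send_rows(increments=[{"x": -0.003,"y": -0.006,"z": 0.003,"wx": 0.0024,"wy": -0.0015,"wz": -0.0013,"jaw": -1},{"x": -0.002,"y": -0.006,"z": 0.005,"wx": 0.0024,"wy": -0.0015,"wz": -0.0013,"jaw": -1},{"x": -0.001,"y": -0.006,"z": 0.0067,"wx": 0.0024,"wy": -0.0015,"wz": -0.0013,"jaw": -1},{"x": -0.001,"y": -0.006,"z": 0.0067,"wx": 0.0024,"wy": -0.0015,"wz": -0.0013,"jaw": -1},{"x": -0.001,"y": -0.006,"z": 0.0067,"wx": 0.0024,"wy": -0.0015,"wz": -0.0013,"jaw": -1}])

```text
t: 9.1
eef_pos: [0.5528, 0.1677, 0.0705]
tool_rot: [2.122, 1.791, -0.522]
force: [-0.0, -0.3, -2.0]
width: 0.179
gripper_force: 78.7
```

```bash
python3 - <<'E'
from h import *
o=ctrl.observe();print(o['force'],o['wrist_torque'],o['t']);print(where())
E
```

```text
[-0.01558451 -0.30576897 -1.96391079] [ 0.57723694 -0.04870623 -0.12689204] 9.1
(array([-0.12993334,  0.00067387,  0.01660541]), array([ 1.22843040e-04, -2.31494737e-05,  9.37399141e-06]))
```

Call:
send_rows(increments=[{"x": 0.001,"y": 0,"z": 0.0018,"wx": 0,"wy": 0,"wz": 0,"jaw": -1},{"x": 0.001,"y": 0,"z": 0.0018,"wx": 0,"wy": 0,"wz": 0,"jaw": -1},{"x": 0.002,"y": 0,"z": 0.0036,"wx": 0,"wy": 0,"wz": 0,"jaw": -1},{"x": 0.002,"y": 0,"z": 0.0036,"wx": 0,"wy": 0,"wz": 0,"jaw": -1},{"x": 0.002,"y": 0,"z": 0.0036,"wx": 0,"wy": 0,"wz": 0,"jaw": -1}])

```text
t: 9.72
eef_pos: [0.5529, 0.1679, 0.0701]
tool_rot: [2.121, 1.791, -0.522]
force: [-3.5, 2.5, 8.9]
width: 0.18
gripper_force: 80.1
```

```bash
python3 - <<'E'
from h import *
o=ctrl.observe();print(o['force'],o['wrist_torque'],o['t']);print(where())
E
```

```text
[-3.50605709  2.51586189  8.89067659] [-0.21896151  0.77827974 -0.47987209] 9.725
(array([-0.13015651,  0.00083667,  0.01619485]), array([ 0.00077035, -0.00048048,  0.00054957]))
```

```bash
sed -i 's/C=np.array(\[.5112,-.0536,.0075\])/C=np.array([.5112,-.0536,.0089])/' h.py; python3 - <<'E'
from h import *
c=lc(-.13,.0148)
for x,z in ((-.13,.0163),(-.115,.0163),(-.098,.0163)): print(rows(c,[lc(x,z)]))
E
```

```text
[{'x': -0.0014, 'y': 0.0, 'z': -0.0027, 'wx': 0.0, 'wy': 0.0, 'wz': 0.0}]
[{'x': -0.0279, 'y': -0.0001, 'z': 0.0114, 'wx': 0.0, 'wy': 0.0, 'wz': 0.0}]
[{'x': -0.058, 'y': -0.0002, 'z': 0.0273, 'wx': 0.0, 'wy': 0.0, 'wz': 0.0}]
```

Call:
send_rows(increments=[{"x": -0.0014,"y": 0,"z": -0.0027,"wx": 0,"wy": 0,"wz": 0,"jaw": -1},{"x": -0.015,"y": 0,"z": 0.0044,"wx": 0,"wy": 0,"wz": 0,"jaw": -1},{"x": -0.028,"y": 0,"z": 0.0114,"wx": 0,"wy": 0,"wz": 0,"jaw": -1},{"x": -0.045,"y": 0,"z": 0.0204,"wx": 0,"wy": 0,"wz": 0,"jaw": -1},{"x": -0.058,"y": 0,"z": 0.0273,"wx": 0,"wy": 0,"wz": 0,"jaw": -1}])

```text
t: 10.35
eef_pos: [0.5479, 0.1361, 0.0704]
tool_rot: [2.124, 1.791, -0.519]
force: [-0.3, 13.2, 13.2]
width: 0.174
gripper_force: 81.2
```

Call:
send_rows(increments=[{"x": 0,"y": 0,"z": 0,"wx": 0,"wy": 0,"wz": 0,"jaw": -1},{"x": 0,"y": 0,"z": 0,"wx": 0,"wy": 0,"wz": 0,"jaw": -1},{"x": 0,"y": 0,"z": 0,"wx": 0,"wy": 0,"wz": 0,"jaw": -1},{"x": 0,"y": 0,"z": 0,"wx": 0,"wy": 0,"wz": 0,"jaw": -1},{"x": 0,"y": 0,"z": 0,"wx": 0,"wy": 0,"wz": 0,"jaw": -1}])

```text
t: 10.98
eef_pos: [0.5479, 0.1355, 0.0706]
tool_rot: [2.123, 1.79, -0.521]
force: [-0.9, 2.3, 6.2]
width: 0.177
gripper_force: 79.5
```

```bash
python3 - <<'E'
from h import *
import cv2
o=ctrl.observe();print(o['force'],o['wrist_torque'],o['t']);print(where())
T=ctrl.camera('top');w=ctrl.camera('wrist')
a=cv2.resize(T[235:325,200:400],None,fx=2,fy=2,interpolation=cv2.INTER_CUBIC);b=w[240:480,100:500]
im=np.zeros((240,800,3),np.uint8);im[:180,:400]=a;im[:,400:]=b
cv2.imwrite('pics/m2.png',im)
E
```

```text
[-0.91629038  2.33370382  6.1878016 ] [ 0.30144193 -0.04553994 -0.03666413] 10.975
(array([-0.09741811,  0.00132641,  0.01521125]), array([-4.10378058e-04, -3.81834509e-05,  1.15001518e-03]))
```

View pics/m2.png

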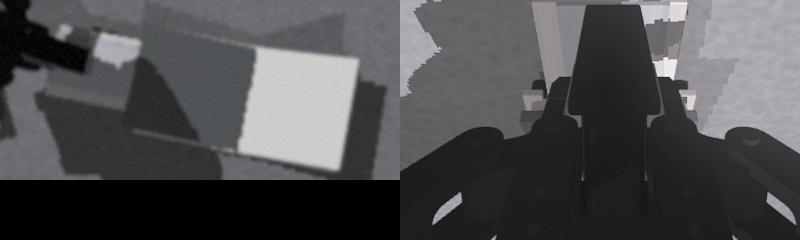

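The top view shows the holder still in place, with its edge at (125,130)–(140,40) and the blade under it. The tip point measures 8.0° about the valley, as it should. Now the lifting arc.

```bash
python3 - <<'E'
from h import *
def arc(th):
    d=.0984-.008*max(0,(th-20))/80;a=np.radians(th);return lc(-d*np.cos(a),.004+d*np.sin(a)-.0025)
ths=np.r_[8,np.linspace(10,103,30)]
for i in range(0,30,5):
    print('call',ths[i+5]); [print(r['x'],r['y'],r['z']) for r in rows(arc(ths[i]),[arc(t) for t in ths[i+1:i+6]])]
E
```

```text
call 22.82758620689655
-0.0041 0.0 -0.0055
-0.0111 0.0001 -0.014
-0.0186 0.0001 -0.0221
-0.0265 0.0002 -0.0298
-0.0352 0.0002 -0.0365
call 38.86206896551724
-0.0091 0.0 -0.0062
-0.0184 0.0001 -0.0119
-0.0281 0.0001 -0.017
-0.038 0.0001 -0.0215
-0.048 0.0001 -0.0255
call 54.89655172413793
-0.0103 0.0 -0.0034
-0.0207 0.0 -0.0062
-0.0312 0.0 -0.0084
-0.0417 0.0 -0.01
-0.0524 0.0 -0.011
call 70.93103448275862
-0.0106 0.0 -0.0004
-0.0212 0.0 -0.0002
-0.0317 0.0 0.0006
-0.0422 0.0 0.002
-0.0525 -0.0001 0.0039
call 86.9655172413793
-0.0101 0.0 0.0025
-0.0201 0.0 0.0056
-0.0298 -0.0001 0.0092
-0.0393 -0.0001 0.0133
-0.0485 -0.0001 0.018
call 103.0
-0.0089 0.0 0.0051
-0.0174 -0.0001 0.0107
-0.0256 -0.0001 0.0168
-0.0335 -0.0002 0.0233
-0.0409 -0.0002 0.0302
```

Call:
send_rows(increments=[{"x": -0.004,"y": 0,"z": -0.0055,"wx": 0,"wy": 0,"wz": 0,"jaw": -1},{"x": -0.011,"y": 0,"z": -0.014,"wx": 0,"wy": 0,"wz": 0,"jaw": -1},{"x": -0.0185,"y": 0,"z": -0.022,"wx": 0,"wy": 0,"wz": 0,"jaw": -1},{"x": -0.0265,"y": 0,"z": -0.03,"wx": 0,"wy": 0,"wz": 0,"jaw": -1},{"x": -0.035,"y": 0,"z": -0.0365,"wx": 0,"wy": 0,"wz": 0,"jaw": -1}])

```text
t: 11.7
eef_pos: [0.5461, 0.1292, 0.0945]
tool_rot: [2.123, 1.791, -0.522]
force: [-0.7, 1.1, -1.9]
width: 0.174
gripper_force: 78.5
```

```bash
python3 - <<'E'
from h import *
import cv2
o=ctrl.observe();print(o['force'],o['wrist_torque'],o['t']);w=where();print(w,np.degrees(np.arctan2(w[0][2]+.0025-.004,-w[0][0])))
T=ctrl.camera('top');s=ctrl.camera('side')
a=cv2.resize(T[225:325,200:400],None,fx=2,fy=2,interpolation=cv2.INTER_CUBIC);b=cv2.resize(s[200:340,300:420],None,fx=2,fy=2)
im=np.zeros((280,640,3),np.uint8);im[:200,:400]=a;im[:,400:]=b
cv2.imwrite('pics/m3.png',im)
E
```

```text
[-0.73766982  1.06498172 -1.86789796] [ 0.81532276 -0.08881219 -0.08178927] 11.7
(array([-0.0909162 ,  0.00058136,  0.03915607]), array([ 3.33944103e-05,  2.32004150e-04, -2.40905590e-04])) 22.49857176005562
```

View pics/m3.png

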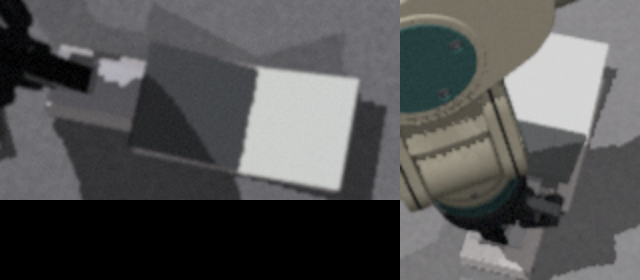

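The holder's raised edge has swung up a little (now (130,150)–(150,45) in the top view) and it stays square. I carry on along the arc.

Call:
send_rows(increments=[{"x": -0.009,"y": 0,"z": -0.006,"wx": 0,"wy": 0,"wz": 0,"jaw": -1},{"x": -0.0185,"y": 0,"z": -0.012,"wx": 0,"wy": 0,"wz": 0,"jaw": -1},{"x": -0.028,"y": 0,"z": -0.017,"wx": 0,"wy": 0,"wz": 0,"jaw": -1},{"x": -0.038,"y": 0,"z": -0.0215,"wx": 0,"wy": 0,"wz": 0,"jaw": -1},{"x": -0.048,"y": 0,"z": -0.0255,"wx": 0,"wy": 0,"wz": 0,"jaw": -1}])

```text
t: 12.42
eef_pos: [0.5436, 0.1141, 0.1171]
tool_rot: [2.122, 1.791, -0.522]
force: [-0.5, 1.0, -2.2]
width: 0.181
gripper_force: 78.4
```

Call:
send_rows(increments=[{"x": -0.01,"y": 0,"z": -0.0035,"wx": 0,"wy": 0,"wz": 0,"jaw": -1},{"x": -0.0205,"y": 0,"z": -0.006,"wx": 0,"wy": 0,"wz": 0,"jaw": -1},{"x": -0.031,"y": 0,"z": -0.0085,"wx": 0,"wy": 0,"wz": 0,"jaw": -1},{"x": -0.042,"y": 0,"z": -0.01,"wx": 0,"wy": 0,"wz": 0,"jaw": -1},{"x": -0.0525,"y": 0,"z": -0.011,"wx": 0,"wy": 0,"wz": 0,"jaw": -1}])

```text
t: 13.05
eef_pos: [0.5399, 0.0937, 0.134]
tool_rot: [2.122, 1.791, -0.522]
force: [0.4, -0.4, -1.5]
width: 0.179
gripper_force: 78.4
```

```bash
python3 - <<'E'
from h import *
o=ctrl.observe();print(o['force'],o['wrist_torque'],o['t'],o['qpos']);w=where();print(w,np.degrees(np.arctan2(w[0][2]+.0025-.004,-w[0][0])))
# predicted holder corner pixels in top view at angle th
T=cam('top')
for th in (8,22,55):
    a=np.radians(th);e=np.array([-np.cos(a),0,np.sin(a)]);n=np.array([np.sin(a),0,np.cos(a)])
    M=[.11*f*e+.008*h*n+[0,y,.004] for f in(0,1) for h in (0,1) for y in (-.05,.05)]
    u=proj(T,(rz(CY)@np.array(M).T).T+C);print(th,u.min(0).round(),u.max(0).round())
ctrl.camera('top')
for l in ('holder','cradle'): print(l,[(r['extent'],r['score']) for r in ctrl.look_for('top',l)[:2]])
E
```

```text
[ 0.44924575 -0.36058756 -1.53756559] [ 0.79716357 -0.08455398  0.01671877] 13.05 [ 0.27929181  0.37746899 -0.18260798  1.23137959 -0.43724646  2.06815579]
(array([-0.05481209,  0.00059265,  0.07868888]), array([ 1.13641454e-04, -4.23365537e-06, -8.33088474e-05])) 54.62130793253238
8 [262. 247.] [328. 310.]
22 [264. 246.] [329. 310.]
55 [283. 246.] [331. 310.]
holder [([280.1, 245.4, 328.7, 309.2], 0.58)]
cradle [([225.0, 250.4, 376.3, 321.5], 0.74)]
```

Call:
send_rows(increments=[{"x": -0.0105,"y": 0,"z": -0.0004,"wx": 0,"wy": 0,"wz": 0,"jaw": -1},{"x": -0.021,"y": 0,"z": 0,"wx": 0,"wy": 0,"wz": 0,"jaw": -1},{"x": -0.0315,"y": 0,"z": 0.0006,"wx": 0,"wy": 0,"wz": 0,"jaw": -1},{"x": -0.042,"y": 0,"z": 0.002,"wx": 0,"wy": 0,"wz": 0,"jaw": -1},{"x": -0.0525,"y": 0,"z": 0.004,"wx": 0,"wy": 0,"wz": 0,"jaw": -1}])

```text
t: 13.82
eef_pos: [0.5359, 0.0698, 0.1445]
tool_rot: [2.122, 1.791, -0.522]
force: [-0.6, -0.1, -1.2]
width: 0.176
gripper_force: 78.4
```

Call:
send_rows(increments=[{"x": -0.01,"y": 0,"z": 0.0025,"wx": 0,"wy": 0,"wz": 0,"jaw": -1},{"x": -0.02,"y": 0,"z": 0.0055,"wx": 0,"wy": 0,"wz": 0,"jaw": -1},{"x": -0.03,"y": 0,"z": 0.009,"wx": 0,"wy": 0,"wz": 0,"jaw": -1},{"x": -0.039,"y": 0,"z": 0.0135,"wx": 0,"wy": 0,"wz": 0,"jaw": -1},{"x": -0.0485,"y": 0,"z": 0.018,"wx": 0,"wy": 0,"wz": 0,"jaw": -1}])

```text
t: 14.45
eef_pos: [0.5315, 0.0446, 0.1477]
tool_rot: [2.122, 1.791, -0.522]
force: [-0.3, 0.7, -1.7]
width: 0.178
gripper_force: 78.4
```

```bash
python3 - <<'E'
from h import *
o=ctrl.observe();print(o['force'],o['wrist_torque'],o['t']);w=where();print(w,np.degrees(np.arctan2(w[0][2]+.0025-.004,-w[0][0])))
T=cam('top')
for th in (70,85,100,150):
    a=np.radians(th);e=np.array([-np.cos(a),0,np.sin(a)]);n=np.array([np.sin(a),0,np.cos(a)])
    M=[.11*f*e+.008*h*n+[0,y,.004] for f in(0,1) for h in (0,1) for y in (-.05,.05)]
    u=proj(T,(rz(CY)@np.array(M).T).T+C);print(th,u.min(0).round(),u.max(0).round())
ctrl.camera('top')
for l in ('holder',): print(l,[(r['extent'],r['score']) for r in ctrl.look_for('top',l)[:2]])
E
```

```text
[-0.25812796  0.65684678 -1.72505339] [ 0.66182746 -0.06097909  0.014469  ] 14.45
(array([-0.00500013,  0.00067054,  0.09234639]), array([ 1.76386458e-04, -1.06932580e-05, -2.20637469e-04])) 86.84965516771301
70 [297. 247.] [331. 310.]
85 [313. 250.] [331. 310.]
100 [318. 253.] [344. 310.]
150 [318. 260.] [380. 319.]
holder [([313.5, 250.3, 329.0, 312.3], 0.54)]
```

Call:
send_rows(increments=[{"x": -0.009,"y": 0,"z": 0.005,"wx": 0,"wy": 0,"wz": 0,"jaw": -1},{"x": -0.0175,"y": 0,"z": 0.0105,"wx": 0,"wy": 0,"wz": 0,"jaw": -1},{"x": -0.0255,"y": 0,"z": 0.017,"wx": 0,"wy": 0,"wz": 0,"jaw": -1},{"x": -0.0335,"y": 0,"z": 0.0235,"wx": 0,"wy": 0,"wz": 0,"jaw": -1},{"x": -0.041,"y": 0,"z": 0.03,"wx": 0,"wy": 0,"wz": 0,"jaw": -1}])

```text
t: 15.18
eef_pos: [0.5274, 0.0198, 0.1439]
tool_rot: [2.123, 1.791, -0.522]
force: [-0.3, 0.1, -1.9]
width: 0.178
gripper_force: 78.5
```

Call:
send_rows(increments=[{"x": 0,"y": 0,"z": 0,"wx": 0,"wy": 0,"wz": 0,"jaw": -1},{"x": 0,"y": 0,"z": 0,"wx": 0,"wy": 0,"wz": 0,"jaw": -1},{"x": 0,"y": 0,"z": 0,"wx": 0,"wy": 0,"wz": 0,"jaw": -1},{"x": 0,"y": 0,"z": 0,"wx": 0,"wy": 0,"wz": 0,"jaw": -1},{"x": 0,"y": 0,"z": 0,"wx": 0,"wy": 0,"wz": 0,"jaw": -1}])

```text
t: 15.8
eef_pos: [0.5275, 0.0203, 0.1441]
tool_rot: [2.122, 1.791, -0.522]
force: [0.9, 0.1, -1.6]
width: 0.181
gripper_force: 78.5
```

```bash
python3 - <<'E'
from h import *
o=ctrl.observe();print(o['force'],o['wrist_torque'],o['t']);w=where();print(w,np.degrees(np.arctan2(w[0][2]+.0025-.004,-w[0][0])))
im=ctrl.camera('top')
for l in ('holder',): print(l,[(r['extent'],r['score']) for r in ctrl.look_for('top',l)[:2]])
import cv2;cv2.imwrite('pics/m4.png',im)
R,p=now()
for r in rows((R,p),[lc(-.1,.13),lw([.4848,.2673,.085],-1.30),lw([.49,.2673,.045],-1.25)]):print(r)
E
```

```text
[ 0.94155315  0.09892311 -1.63259252] [ 0.62739155 -0.07708385 -0.01700449] 15.8
(array([0.0196282 , 0.00091328, 0.08870959]), array([ 3.37482444e-04,  1.75825325e-04, -4.65353832e-06])) 102.68416304393746
holder [([312.9, 261.1, 376.6, 315.5], 0.88)]
{'x': 0.173, 'y': -0.0004, 'z': -0.1849, 'wx': 0.0, 'wy': -0.0001, 'wz': 0.0001}
{'x': 0.4638, 'y': -0.1791, 'z': -0.2177, 'wx': -0.0657, 'wy': 0.0006, 'wz': -0.1243}
{'x': 0.5022, 'y': -0.1711, 'z': -0.1474, 'wx': -0.0732, 'wy': 0.0007, 'wz': -0.1384}
```

The holder now reads (313..377, 261..316) in the top view, where I predicted (318..380, 260..319) for lying on the board. I retreat to the pad.

Call:
send_rows(increments=[{"x": 0.06,"y": 0,"z": -0.06,"wx": 0,"wy": 0,"wz": 0,"jaw": -1},{"x": 0.12,"y": 0,"z": -0.12,"wx": 0,"wy": 0,"wz": 0,"jaw": -1},{"x": 0.173,"y": 0,"z": -0.185,"wx": 0,"wy": 0,"wz": 0,"jaw": -1},{"x": 0.26,"y": -0.05,"z": -0.195,"wx": -0.02,"wy": 0,"wz": -0.04,"jaw": -1},{"x": 0.34,"y": -0.1,"z": -0.2,"wx": -0.04,"wy": 0,"wz": -0.07,"jaw": -1}])

```text
t: 16.52
eef_pos: [0.5117, 0.2247, 0.1528]
tool_rot: [1.852, 2.016, -0.444]
force: [0.7, -0.5, -1.2]
width: 0.171
gripper_force: 78.7
```

```bash
python3 - <<'E'
from h import *
a=lw([.4848,.2673,.085],-1.336)
for r in rows(now(),[a]):print(r)
for z in (.045,.03): print(rows(a,[lw([.4848,.2673,z],-1.336)]))
E
```

```text
{'x': 0.1349, 'y': -0.0473, 'z': -0.024, 'wx': -0.0193, 'wy': 0.0008, 'wz': -0.0435}
[{'x': 0.0374, 'y': -0.0004, 'z': 0.0707, 'wx': 0.0, 'wy': 0.0, 'wz': 0.0}]
[{'x': 0.0514, 'y': -0.0005, 'z': 0.0972, 'wx': 0.0, 'wy': 0.0, 'wz': 0.0}]
```

Call:
send_rows(increments=[{"x": 0.068,"y": -0.024,"z": -0.012,"wx": -0.01,"wy": 0,"wz": -0.022,"jaw": -1},{"x": 0.128,"y": -0.047,"z": -0.024,"wx": -0.019,"wy": 0.001,"wz": -0.04,"jaw": -1},{"x": 0.128,"y": -0.047,"z": -0.024,"wx": -0.019,"wy": 0.001,"wz": -0.04,"jaw": -1},{"x": 0.128,"y": -0.047,"z": -0.024,"wx": -0.019,"wy": 0.001,"wz": -0.04,"jaw": -1},{"x": 0.128,"y": -0.047,"z": -0.024,"wx": -0.019,"wy": 0.001,"wz": -0.04,"jaw": -1}])

```text
t: 17.15
eef_pos: [0.4833, 0.2821, 0.1334]
tool_rot: [1.704, 2.129, -0.415]
force: [0.3, -0.9, -1.6]
width: 0.177
gripper_force: 78.8
```

```bash
python3 - <<'E'
from h import *
for z in (.085,.045,.026): print(rows(now(),[lw([.4848,.2673,z],-1.336)]))
E
```

```text
[{'x': 0.0115, 'y': 0.0011, 'z': -0.0016, 'wx': -0.0015, 'wy': 0.0001, 'wz': -0.0047}]
[{'x': 0.0489, 'y': 0.0005, 'z': 0.0691, 'wx': -0.0015, 'wy': 0.0001, 'wz': -0.0047}]
[{'x': 0.0667, 'y': 0.0002, 'z': 0.1027, 'wx': -0.0015, 'wy': 0.0001, 'wz': -0.0047}]
```

Call:
send_rows(increments=[{"x": 0.03,"y": 0,"z": 0.035,"wx": -0.0015,"wy": 0,"wz": -0.004,"jaw": -1},{"x": 0.049,"y": 0,"z": 0.069,"wx": -0.0015,"wy": 0,"wz": -0.004,"jaw": -1},{"x": 0.058,"y": 0,"z": 0.086,"wx": -0.0015,"wy": 0,"wz": -0.004,"jaw": -1},{"x": 0.065,"y": 0,"z": 0.1,"wx": -0.0015,"wy": 0,"wz": -0.004,"jaw": -1},{"x": 0.065,"y": 0,"z": 0.1,"wx": -0.0015,"wy": 0,"wz": -0.004,"jaw": -1}])

```text
t: 17.77
eef_pos: [0.4816, 0.2876, 0.0731]
tool_rot: [1.687, 2.142, -0.415]
force: [-0.7, 0.3, -1.5]
width: 0.177
gripper_force: 78.8
```

```bash
python3 - <<'E'
from h import *
print(ctrl.observe()['force'])
for z in (.026,.023,.0205): print(rows(now(),[lw([.4848,.2673,z],-1.336)]))
E
```

```text
[-0.68903401  0.32491547 -1.53736353]
[{'x': 0.0001, 'y': 0.0021, 'z': 0.0015, 'wx': -0.0003, 'wy': 0.0003, 'wz': -0.0001}]
[{'x': 0.0029, 'y': 0.0021, 'z': 0.0068, 'wx': -0.0003, 'wy': 0.0003, 'wz': -0.0001}]
[{'x': 0.0053, 'y': 0.0021, 'z': 0.0112, 'wx': -0.0003, 'wy': 0.0003, 'wz': -0.0001}]
```

Call:
send_rows(increments=[{"x": 0.001,"y": 0.002,"z": 0.003,"wx": 0,"wy": 0,"wz": 0,"jaw": -1},{"x": 0.003,"y": 0.002,"z": 0.007,"wx": 0,"wy": 0,"wz": 0,"jaw": -1},{"x": 0.005,"y": 0.002,"z": 0.01,"wx": 0,"wy": 0,"wz": 0,"jaw": -1},{"x": 0.006,"y": 0.002,"z": 0.012,"wx": 0,"wy": 0,"wz": 0,"jaw": -1},{"x": 0.006,"y": 0.002,"z": 0.012,"wx": 0,"wy": 0,"wz": 0,"jaw": -1}])

```text
t: 18.4
eef_pos: [0.4829, 0.2882, 0.0672]
tool_rot: [1.687, 2.142, -0.413]
force: [-0.3, -0.2, -0.2]
width: 0.176
gripper_force: 79.1
```

```bash
python3 - <<'E'
from h import *
o=ctrl.observe();print(o['force'],o['wrist_torque'])
print(rows(now(),[lw([.4848,.2673,.0205],-1.336)]))
E
```

```text
[-0.3226183  -0.15324696 -0.2042322 ] [ 0.45736048  0.23778466 -0.07822537]
[{'x': -0.0008, 'y': -0.0007, 'z': 0.0009, 'wx': 0.0, 'wy': 0.0001, 'wz': -0.0001}]
```

Call:
send_rows(increments=[{"x": 0.0005,"y": 0,"z": 0.0012,"wx": 0,"wy": 0,"wz": 0,"jaw": -1},{"x": 0.0005,"y": 0,"z": 0.0012,"wx": 0,"wy": 0,"wz": 0,"jaw": -1},{"x": 0.0005,"y": 0,"z": 0.0012,"wx": 0,"wy": 0,"wz": 0,"jaw": 0.4},{"x": 0.0005,"y": 0,"z": 0.0012,"wx": 0,"wy": 0,"wz": 0,"jaw": 0.4},{"x": 0.0005,"y": 0,"z": 0.0012,"wx": 0,"wy": 0,"wz": 0,"jaw": 0.4}])

```text
t: 19.02
eef_pos: [0.4828, 0.2879, 0.066]
tool_rot: [1.687, 2.142, -0.414]
force: [-0.0, -0.6, -0.1]
width: 0.701
gripper_force: 0.0
```

Call:
send_rows(increments=[{"x": 0,"y": 0,"z": 0,"wx": 0,"wy": 0,"wz": 0,"jaw": 0.4},{"x": 0,"y": 0,"z": 0,"wx": 0,"wy": 0,"wz": 0,"jaw": 0.4},{"x": 0,"y": 0,"z": -0.04,"wx": 0,"wy": 0,"wz": 0,"jaw": 0.4},{"x": 0,"y": 0,"z": -0.12,"wx": 0,"wy": 0,"wz": 0,"jaw": 0.4},{"x": 0,"y": 0,"z": -0.24,"wx": 0,"wy": 0,"wz": 0,"jaw": 0.4}])

```text
t: 19.65
eef_pos: [0.4678, 0.3415, 0.1718]
tool_rot: [1.687, 2.141, -0.419]
force: [1.4, 0.5, 0.4]
width: 0.7
gripper_force: 0.0
```

```bash
python3 - <<'E'
from h import *
import cv2
o=ctrl.observe();print(o['force'],o['t'],o['width'])
im=ctrl.camera('top');s=ctrl.camera('side');w=ctrl.camera('wrist')
out=np.zeros((540,800,3),np.uint8)
out[:240,:660]=cv2.resize(im[225:345,90:420],None,fx=2,fy=2,interpolation=cv2.INTER_CUBIC)
out[240:540,:400]=cv2.resize(w,(400,300));out[240:540,400:650]=s[150:450,250:500]
cv2.imwrite('pics/m5.png',out)
R=Ro.from_euler('z',0).as_matrix()
Rd=np.column_stack([[ -np.sin(0),1,0],[1,0,0],[0,0,-1]]) # x->+y, y->+x, z down
for p in ([.47,.1,.25],[.5222,-.3855,.12]): print(rows(now(),[(Rd,p)]))
E
```

```text
[1.35326722 0.51234416 0.3593213 ] 19.65 0.6996044330168253
[{'x': -0.4914, 'y': -0.1166, 'z': 0.0886, 'wx': 0.0222, 'wy': 0.1526, 'wz': 0.0738}]
[{'x': -1.2285, 'y': -0.2487, 'z': 0.7673, 'wx': 0.0222, 'wy': 0.1526, 'wz': 0.0738}]
```

View pics/m5.png

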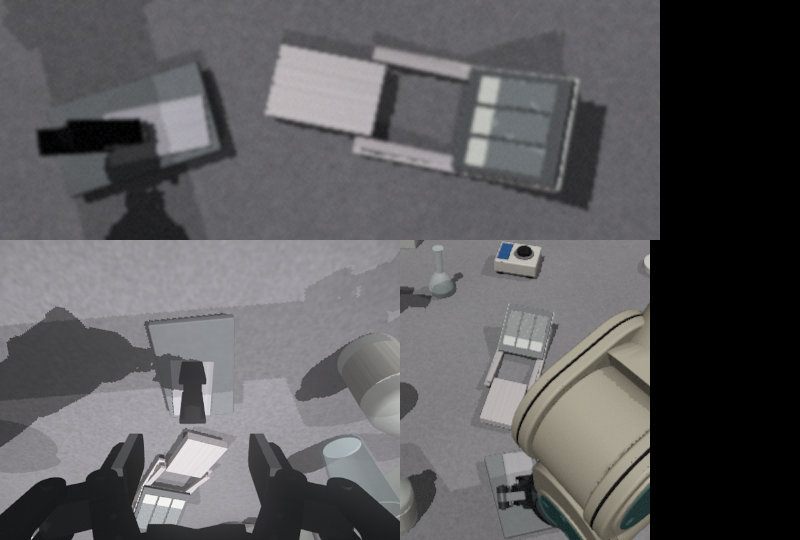

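The picture shows the holder square on the board with its slides up (470–578, 68–190 in the enlarged top view) and the lifter lying on its pad, let go. The glassware has not moved. Now to the key.

Call:
send_rows(increments=[{"x": -0.05,"y": -0.02,"z": -0.1,"wx": 0,"wy": 0,"wz": 0,"jaw": -1},{"x": -0.49,"y": -0.117,"z": 0.09,"wx": 0.022,"wy": 0.153,"wz": 0.074,"jaw": -1},{"x": -0.49,"y": -0.117,"z": 0.09,"wx": 0.022,"wy": 0.153,"wz": 0.074,"jaw": -1},{"x": -0.49,"y": -0.117,"z": 0.09,"wx": 0.022,"wy": 0.153,"wz": 0.074,"jaw": -1},{"x": -0.49,"y": -0.117,"z": 0.09,"wx": 0.022,"wy": 0.153,"wz": 0.074,"jaw": -1}])

```text
t: 20.42
eef_pos: [0.4667, 0.0938, 0.2463]
tool_rot: [-2.227, -2.213, 0.01]
force: [0.1, -0.2, -0.1]
width: 0.003
gripper_force: 0.0
```

```bash
python3 - <<'E'
from h import *
Rd=np.column_stack([[0,1,0],[1,0,0],[0,0,-1]])
for p in ([.5,-.15,.22],[.5222,-.3855,.12]): print(rows(now(),[(Rd,p)]))
E
```

```text
[{'x': -0.487, 'y': 0.0699, 'z': 0.0539, 'wx': -0.0018, 'wy': 0.0011, 'wz': -0.002}]
[{'x': -0.957, 'y': 0.1184, 'z': 0.2553, 'wx': -0.0018, 'wy': 0.0011, 'wz': -0.002}]
```

Call:
send_rows(increments=[{"x": -0.487,"y": 0.07,"z": 0.054,"wx": 0,"wy": 0,"wz": 0,"jaw": -1},{"x": -0.487,"y": 0.07,"z": 0.054,"wx": 0,"wy": 0,"wz": 0,"jaw": -1},{"x": -0.487,"y": 0.07,"z": 0.054,"wx": 0,"wy": 0,"wz": 0,"jaw": -1},{"x": -0.6,"y": 0.08,"z": 0.1,"wx": 0,"wy": 0,"wz": 0,"jaw": -1},{"x": -0.7,"y": 0.09,"z": 0.12,"wx": 0,"wy": 0,"wz": 0,"jaw": -1}])

```text
t: 21.05
eef_pos: [0.5058, -0.2097, 0.1963]
tool_rot: [-2.222, -2.216, 0.011]
force: [0.4, -0.1, 0.3]
width: -0.001
gripper_force: 0.0
```

```bash
python3 - <<'E'
from h import *
Rd=np.column_stack([[0,1,0],[1,0,0],[0,0,-1]])
for p in ([.5222,-.3855,.09],): print(rows(now(),[(Rd,p)]))
ctrl.camera('side')
T=cam('top');S=cam('side');ob=[(T,[[0,0,0]],np.array([[735,100]])/1.8+[90,225])]
r=ctrl.look_for('side','key_top');print([(a['extent'],a['score']) for a in r[:2]])
e=r[0]['extent'];ob.append((S,[[0,0,0]],np.array([[(e[0]+e[2])/2,(e[1]+e[3])/2]])))
print(fit(ob,[.52,-.385,.05,0]))
E
```

```text
[{'x': -0.3508, 'y': 0.0354, 'z': 0.2133, 'wx': -0.0023, 'wy': 0.0009, 'wz': -0.0009}]
[([331.0, 237.0, 400.2, 340.7], 0.19)]
(array([ 0.61491553, -0.73819475, -0.8995824 ,  0.        ]), array([ -0.09269226,   1.6877758 , -20.13688816,  -0.24101092]))
```

Call:
send_rows(increments=[{"x": -0.12,"y": 0.01,"z": 0.06,"wx": -0.002,"wy": 0.001,"wz": 0,"jaw": -1},{"x": -0.23,"y": 0.02,"z": 0.12,"wx": -0.002,"wy": 0.001,"wz": 0,"jaw": -1},{"x": -0.31,"y": 0.03,"z": 0.19,"wx": -0.002,"wy": 0.001,"wz": 0,"jaw": -1},{"x": -0.31,"y": 0.03,"z": 0.19,"wx": -0.002,"wy": 0.001,"wz": 0,"jaw": -1},{"x": -0.31,"y": 0.03,"z": 0.19,"wx": -0.002,"wy": 0.001,"wz": 0,"jaw": -1}])

```text
t: 21.78
eef_pos: [0.5203, -0.3618, 0.1029]
tool_rot: [-2.223, -2.218, -0.0]
force: [0.6, 0.1, 0.7]
width: -0.003
gripper_force: 0.0
```

```bash
python3 - <<'E'
from h import *
Rd=np.column_stack([[0,1,0],[1,0,0],[0,0,-1]])
print(ctrl.observe()['force'])
for p in ([.5222,-.3855,.07],[.5222,-.3855,.06],): print(rows(now(),[(Rd,p)]))
E
```

```text
[0.63385784 0.06189001 0.66851076]
[{'x': -0.0474, 'y': 0.0039, 'z': 0.0657, 'wx': -0.0003, 'wy': -0.0004, 'wz': -0.0007}]
[{'x': -0.0474, 'y': 0.0039, 'z': 0.0857, 'wx': -0.0003, 'wy': -0.0004, 'wz': -0.0007}]
```

Call:
send_rows(increments=[{"x": -0.047,"y": 0.004,"z": 0.03,"wx": 0,"wy": 0,"wz": 0,"jaw": -1},{"x": -0.047,"y": 0.004,"z": 0.055,"wx": 0,"wy": 0,"wz": 0,"jaw": -1},{"x": -0.047,"y": 0.004,"z": 0.07,"wx": 0,"wy": 0,"wz": 0,"jaw": -1},{"x": -0.047,"y": 0.004,"z": 0.078,"wx": 0,"wy": 0,"wz": 0,"jaw": -1},{"x": -0.047,"y": 0.004,"z": 0.078,"wx": 0,"wy": 0,"wz": 0,"jaw": -1}])

```text
t: 22.4
eef_pos: [0.523, -0.3859, 0.0646]
tool_rot: [2.223, 2.219, 0.0]
force: [0.1, 1.1, 0.0]
width: -0.001
gripper_force: 0.0
```

Call:
send_rows(increments=[{"x": 0,"y": 0,"z": 0.002,"wx": 0,"wy": 0,"wz": 0,"jaw": -1},{"x": 0,"y": 0,"z": 0.004,"wx": 0,"wy": 0,"wz": 0,"jaw": -1},{"x": 0,"y": 0,"z": 0.006,"wx": 0,"wy": 0,"wz": 0,"jaw": -1},{"x": 0,"y": 0,"z": 0.006,"wx": 0,"wy": 0,"wz": 0,"jaw": -1},{"x": 0,"y": 0,"z": 0.006,"wx": 0,"wy": 0,"wz": 0,"jaw": -1}])

```text
t: 23.02
eef_pos: [0.5232, -0.3868, 0.0617]
tool_rot: [2.223, 2.218, -0.0]
force: [-0.1, 0.4, -0.6]
width: 0.005
gripper_force: 0.1
```

Call:
send_rows(increments=[{"x": 0,"y": 0,"z": 0.002,"wx": 0,"wy": 0,"wz": 0,"jaw": -1},{"x": 0,"y": 0,"z": 0.004,"wx": 0,"wy": 0,"wz": 0,"jaw": -1},{"x": 0,"y": 0,"z": 0.006,"wx": 0,"wy": 0,"wz": 0,"jaw": -1},{"x": 0,"y": 0,"z": 0.006,"wx": 0,"wy": 0,"wz": 0,"jaw": -1},{"x": 0,"y": 0,"z": 0.006,"wx": 0,"wy": 0,"wz": 0,"jaw": -1}])

```text
t: 23.65
eef_pos: [0.523, -0.3866, 0.0585]
tool_rot: [2.223, 2.219, -0.0]
force: [-0.1, 0.8, -0.4]
width: 0.001
gripper_force: 0.0
```

Call:
send_rows(increments=[{"x": 0,"y": 0,"z": 0.002,"wx": 0,"wy": 0,"wz": 0,"jaw": -1},{"x": 0,"y": 0,"z": 0.004,"wx": 0,"wy": 0,"wz": 0,"jaw": -1},{"x": 0,"y": 0,"z": 0.004,"wx": 0,"wy": 0,"wz": 0,"jaw": -1},{"x": 0,"y": 0,"z": 0.004,"wx": 0,"wy": 0,"wz": 0,"jaw": -1},{"x": 0,"y": 0,"z": 0.004,"wx": 0,"wy": 0,"wz": 0,"jaw": -1}])

```text
t: 24.28
eef_pos: [0.5231, -0.3867, 0.0567]
tool_rot: [2.223, 2.218, 0.0]
force: [-0.2, 1.0, 2.4]
width: -0.003
gripper_force: 0.7
```

Call:
send_rows(increments=[{"x": 0,"y": 0,"z": 0.002,"wx": 0,"wy": 0,"wz": 0,"jaw": -1},{"x": 0,"y": 0,"z": 0.004,"wx": 0,"wy": 0,"wz": 0,"jaw": -1},{"x": 0,"y": 0,"z": 0.004,"wx": 0,"wy": 0,"wz": 0,"jaw": -1},{"x": 0,"y": 0,"z": 0.004,"wx": 0,"wy": 0,"wz": 0,"jaw": -1},{"x": 0,"y": 0,"z": 0.004,"wx": 0,"wy": 0,"wz": 0,"jaw": -1}])

```text
t: 24.9
eef_pos: [0.5232, -0.3867, 0.0547]
tool_rot: [2.223, 2.218, -0.0]
force: [-1.2, 1.2, 2.3]
width: 0.001
gripper_force: 1.2
```

Call:
send_rows(increments=[{"x": 0,"y": 0,"z": 0.001,"wx": 0,"wy": 0,"wz": 0,"jaw": -1},{"x": 0,"y": 0,"z": 0.001,"wx": 0,"wy": 0,"wz": 0,"jaw": -1},{"x": 0,"y": 0,"z": 0.0016,"wx": 0,"wy": 0,"wz": 0,"jaw": -1},{"x": 0,"y": 0,"z": 0.0016,"wx": 0,"wy": 0,"wz": 0,"jaw": -1},{"x": 0,"y": 0,"z": 0.0016,"wx": 0,"wy": 0,"wz": 0,"jaw": -1}])

```text
t: 25.52
eef_pos: [0.5232, -0.3867, 0.0541]
tool_rot: [2.223, 2.218, -0.0]
force: [-1.3, 1.3, 4.7]
width: -0.003
gripper_force: 2.4
```

```bash
cat > f.py <<'E'
from h import *
v=[]
for i in range(5):
    o=ctrl.observe();v.append([o['force'][2],o['eef_pos'][2]*1e3,o['gripper_force']]);ctrl.camera('wrist')
print(o['t'],np.mean(v,0).round(2),np.std(v,0).round(2))
E
python3 f.py
```

```text
25.725 [ 4.83 54.1   2.54] [0.36 0.01 0.07]
```

4.8 N without travel means the first click is held (above 3 N, below 8 N). I hold a moment longer, press right down, then release.

Call:
send_rows(increments=[{"x": 0,"y": 0,"z": 0,"wx": 0,"wy": 0,"wz": 0,"jaw": -1},{"x": 0,"y": 0,"z": 0,"wx": 0,"wy": 0,"wz": 0,"jaw": -1},{"x": 0,"y": 0,"z": 0.008,"wx": 0,"wy": 0,"wz": 0,"jaw": -1},{"x": 0,"y": 0,"z": 0.013,"wx": 0,"wy": 0,"wz": 0,"jaw": -1},{"x": 0,"y": 0,"z": 0.013,"wx": 0,"wy": 0,"wz": 0,"jaw": -1}])

```text
t: 26.4
eef_pos: [0.5233, -0.3869, 0.0497]
tool_rot: [2.223, 2.218, -0.0]
force: [-5.1, 4.1, 15.3]
width: -0.0
gripper_force: 7.8
```

Call:
send_rows(increments=[{"x": 0,"y": 0,"z": 0,"wx": 0,"wy": 0,"wz": 0,"jaw": -1},{"x": 0,"y": 0,"z": -0.03,"wx": 0,"wy": 0,"wz": 0,"jaw": -1},{"x": 0,"y": 0,"z": -0.1,"wx": 0,"wy": 0,"wz": 0,"jaw": -1},{"x": 0,"y": 0,"z": -0.2,"wx": 0,"wy": 0,"wz": 0,"jaw": -1},{"x": 0,"y": 0,"z": -0.2,"wx": 0,"wy": 0,"wz": 0,"jaw": -1}])

```text
t: 27.02
eef_pos: [0.5262, -0.3896, 0.1523]
tool_rot: [2.216, 2.211, 0.001]
force: [0.7, 0.0, 0.4]
width: -0.002
gripper_force: 0.0
```

```bash
python3 - <<'E'
from h import *
o=ctrl.observe();print(o['t'],o['force'],o['eef_pos'])
ctrl.camera('top')
for l in ('holder','lifter'): print(l,[(r['extent'],r['score']) for r in ctrl.look_for('top',l)[:1]])
E
```

```text
27.025 [0.69034947 0.04539019 0.42541646] [ 0.52616338 -0.38955853  0.15234915]
holder [([313.3, 260.0, 378.7, 320.2], 0.86)]
lifter [([109.2, 273.5, 191.1, 308.7], 0.56)]
```

```bash
python3 -c "
from plant import ctrl
print(ctrl.finish_job())"
```

```text
the job is handed in; nothing more can be done
None
```

I handed the job in at about 27 s: the holder lies slides up and square on the board, the lifter is back on its pad and released, and the key was held at its first click, pressed fully down and released; the hand-in returned no verdict.

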